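# Clamp the tube rack on the mixer

## Robot

A 6-joint arm with a two-finger parallel gripper is mounted at the origin on a cart in front of the work surface, level with it; the furniture and walls round the work are solid. World frame = base frame: x ahead of the robot, y to its left, z up, the work surface at z = 0. Lengths are in m, angles in rad, forces in N, time in s.
With the tool pointing down it reaches from about 0.25 to 0.775 m from the base axis. Payload 4 kg.
Tool frame: the origin (TCP) lies on the centre line of the jaws, within the pads' length; the fingertips stand 8 mm ahead of it and the grasp point (between the pads) lies 11 mm behind it; y points along the fingers, x is the direction in which the jaws open and shut, and the axes are right-handed (so a half turn about y gives the same grasp; the last joint's range is limited). The gripper opens to 94 mm and grips with 3 to 60 N. Pads are 16 mm wide; open, the fingers measure 119 mm over their backs; the gripper's body (75 mm by 177 mm) begins 78 mm behind the grasp point.
Start: joints at [-1.223, 0.087, 1.371, -0, 1.684, -0.103], TCP at [0.24, -0.495, 0.214] pointing down, gripper open.
Joint ranges: [-3.1, 3.1], [-0.76, 2.03], [0.27, 2.55], [-1.08, 4.22], [0.17, 2.65], [-2.57, 2.57]. Speed limits (rad/s): [2.79, 2.79, 3.14, 3.14, 3.14, 3.14].

## Interface

Orientations are given as [roll, pitch, yaw] about the fixed x, y, z axes, in that order (R = Rz(yaw) Ry(pitch) Rx(roll)).
In Python, from bench import robot gives the robot as it stands.
- The arm moves only by the tool step_arm, never from a script. Its argument "commands" is a list of rows, each an object with "xyz": the shift along the world's x, y, z in m, a list of three; "twist": the turn, a rotation vector about the world's x, y, z in degrees, a list of three. In form: [{"xyz": [tx, ty, tz], "twist": [ax, ay, az]}, ...]. A call has 1 to 12 rows; each row is the pose to reach, as a shift and turn from the pose commanded when the call began; what a row does not reach only later rows make up. A row lasts 1/12 s, in which the tool goes at most 41.7 mm and 7.16 degrees, less where a joint would pass 70% of its speed; a pose out of reach is approached as far as the arm can. A call with a gripper value outside its range is refused whole. "fingers" is the closure in counts, from 0 (fully open) to 255 (shut), set as the call begins (left out, the last holds). The fingers move at their own pace and stop on an object; the grip force is fixed at half the most. Time passes only in rows, so rows that repeat a pose let the fingers close. It gives the time, the measured TCP pose, the force and the opening at its end, in the units of the state.
- robot.get_obs(): the state, without advancing time (a new reading comes with each control period).
- robot.snapshot(name): name is "scene" or "top" or "wrist"; returns (picture, depth): 384x512x3 uint8, red, green, blue; 384x512 float32, m along the optical axis (not along the pixel's ray), 0 where there is no reading.
- robot.camera_info(name): a dict with "fx", "fy", "cx", "cy" (pixels), "R" (3x3) and "t" (3): a world point X has camera coordinates R X + t. Camera axes: x right, y down, z forward; pixel columns grow to the right and rows downward; lengths in m; the calibration is good to about 2 mm. A picture is of the moment at which its call begins: read the wrist's pose just before it. camera_info takes no time and is no camera call; for the wrist camera it gives the pose at the moment of the call.
- robot.close_job(): hands the job in, once; it reports no verdict.
The state is a dict: "time": time; "joint_positions": joint angles; "qvel": joint speeds; "joint_torque": joint torques, N m; "tool_pos": TCP position; "ee_rot": TCP orientation; "wrist_force": force on the tool from outside, world axes, zero at the start; "wrist_torque": the same for the moment, N m; "width": finger opening in m.
Only numpy, scipy, OpenCV 4.12 (cv2) and the standard library are available. Lean on these libraries where they do the work, as an engineer would, in place of code of your own. Each camera call takes 0.05 s, during which the arm holds its last target.

## Task

The tube rack is only part-way into the channel of the tube mixer. Slide it gently in until it rests against the end stop, then turn the black screw knob clockwise, letting your grip sink with it, until you feel the spring pad under it hold the rack down with about 10 N; do not squeeze the spring solid. The mixer is not bolted down, so do not lift, tilt or shove it; leave the other things on the desk alone.

Things in the scene. Friction and masses are not known exactly. Their poses are not given: they have to be found in the camera images.
- mixer: White bench tube mixer standing loose on rubber feet, 1.5 kg, housing 180 (x) x 300 (y) x 36 mm (z). Origin: centre of its underside, z up. An aluminium channel for the rack runs along its y axis at x = 0: floor 40 mm above the desk, 33 mm wide between walls 10 mm high, open at the -y end (y = -150 mm), closed by an end stop at +y.
- stop (a point): Middle of the face of the end stop (in the mixer: x = 0, y = +130.5 mm, z = 55 mm) against which the rack's leading end comes to rest.
- bridge (a point): Top of the steel bridge over the channel, on the screw axis (in the mixer: x = 0, y = 0, z = 140 mm). Its crossbar is 86 mm long (mixer x), 24 mm wide, its posts stand at x = +-36 mm; a boss of 26 mm diameter rises 5 mm above it round the stem.
- rack: White ten-hole strip rack, 261 mm long (its x axis, pointing along the mixer's +y to the stop), 30 mm wide over its 6 mm foot, 20 mm above, 46 mm high, about 0.2 kg. Origin: centre of its underside, 40 mm above the desk. It lacks 40 to 80 mm to the stop at the start; home, its origin lies on the screw axis. Three purple-capped tubes fixed at x = -37, -61, -85 mm reach 130 mm above the desk.
- rack_tail (a point): Middle of the rack's trailing end face (rack x = -130 mm), 25 mm above the channel floor: the place to push on. The end wall is 20 mm wide, 46 mm high. When the rack is home 20 mm of channel floor lie behind it.
- knob: Round black knurled knob, 36 mm diameter, 24 mm high, on a vertical screw; origin at its centre on the screw axis, z up; 198 mm above the desk with the screw fully up. Turned clockwise from above it moves down, 50 mm a turn (7.96 mm per rad); range 3 rad. It starts 0 to 0.6 rad from the upper end. Thread drag 0.2 N m; it stays where it is left. A grip that does not sink too lifts the mixer.
- pad: Black spring pad under the screw, 30 mm diameter, 8 mm thick; origin: centre of its underside, z up. It does not turn. Set by hand 95 to 100 mm below the knob's centre, it sinks with the knob until it meets the rack's top (86 mm above the desk); then its stiff spring gives 1.75 mm at most, 12 N per mm, 21 N solid. The torque to turn the knob then rises by 0.008 N m per N: contact is best felt so.
- dropper: Small white dropper bottle, 26 mm diameter, 62 mm high, standing on the desk; leave it alone.
- marker: Black pen, 138 mm long, 11 mm thick, lying on the desk; leave it alone.
- desk: The grey desk top on which everything stands; its upper face is the work surface at height 0. It does not move. The mixer with its rack rests on it with about 18 N.

How it is judged:
By the outcome, as a careful person would: the job done as asked, in the order asked, and still so for the second after the job is handed in, with the robot touching nothing.
It also fails if it takes over 72 s, if anything falls off the work surface, if the arm or the gripper's body presses on something with over 40 N, if the wrist force passes 120 N, or if a joint passes its speed limit or range.

## Working session

There is one attempt and no reset: what is moved stays moved. The work goes in short steps, Python scripts to look and compute and a tool call to move; the robot and the scene stay as the last step left them, time stands still between calls to the robot, and variables do not carry over. Pictures are saved under pics/ and viewed, and the job is handed in when it is done.

Besides the shell and the picture viewer there is one more tool, called after ">>>" by a JSON object that holds its "op" and its "data", one argument or row to a line. step_arm: Moves the arm, as the interface text tells. Its arguments: {"type":"object","properties":{"commands":{"type":"array"},"fingers":{"type":"number"}},"required":["commands"]}

```bash
ls; mkdir -p pics
python3 - <<'E'
from bench import robot
import cv2
for n in ("scene","top"):
    p,d=robot.snapshot(n); cv2.imwrite(f"pics/{n}0.png",p[...,::-1]); 
    import numpy as np; np.save(f"pics/{n}0.npy",d)
    c=robot.camera_info(n); print(n,c["fx"],c["cx"],c["cy"],np.round(c["R"],3).tolist(),np.round(c["t"],3))
o=robot.get_obs(); print(o)
E
```

```text
pics
scene 452.9258441122412 258.59368787070014 187.1081319559774 [[0.446, -0.895, 0.006], [-0.593, -0.301, -0.747], [0.67, 0.33, -0.665]] [-0.119  0.18   1.096]
top 388.5907108440232 255.4194322920982 189.1365385004938 [[0.0, -1.0, -0.021], [-0.995, 0.002, -0.101], [0.101, 0.021, -0.995]] [0.154 0.511 0.937]
{'time': 0.1, 'joint_positions': array([-1.22310162e+00,  8.78603750e-02,  1.37208558e+00,  5.38512565e-07,
        1.68359993e+00, -1.03094447e-01]), 'qvel': array([ 7.86538515e-04, -2.78919288e-03, -3.18761572e-03, -7.38681836e-05,
        3.25691482e-04, -8.35532900e-04]), 'joint_torque': array([ 1.83173594e-03, -3.41253054e+01, -3.03301835e+01,  7.20217125e-02,
        3.04187648e-02, -9.89882574e-05]), 'tool_pos': array([ 0.23945756, -0.49460782,  0.21244143]), 'ee_rot': array([-1.57059478,  0.0019428 , -1.12000692]), 'wrist_force': array([ 0.04774602, -0.60760741, -0.17837301]), 'wrist_torque': array([-0.00272281, -0.02908261,  0.02159978]), 'width': 0.09392383952031517}
```

View pics/scene0.png

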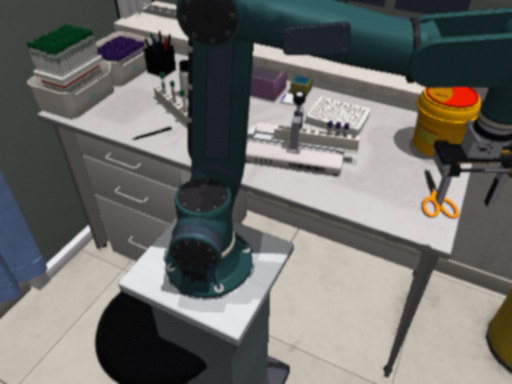

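View pics/top0.png

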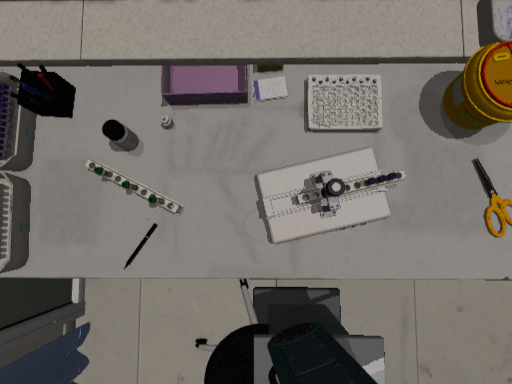

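```bash
cat > h.py <<'E'
import numpy as np,cv2
from bench import robot
def cam(n):
    c=robot.camera_info(n);return c
def ray(c,u,v):
    R=np.array(c["R"]);t=np.array(c["t"]);o=-R.T@t
    d=R.T@np.array([(u-c["cx"])/c["fx"],(v-c["cy"])/c["fy"],1]);return o,d
def onz(c,u,v,z):
    o,d=ray(c,u,v);return o+d*(z-o[2])/d[2]
def proj(c,X):
    x=np.array(c["R"])@np.array(X)+np.array(c["t"]);return np.array([c["fx"]*x[0]/x[2]+c["cx"],c["fy"]*x[1]/x[2]+c["cy"]])
E
python3 - <<'E'
from h import *
p=cv2.imread("pics/top0.png")[140:255,240:420]
cv2.imwrite("pics/top0z.png",cv2.resize(p,None,fx=4.4,fy=4.4,interpolation=cv2.INTER_CUBIC))
p=cv2.imread("pics/scene0.png")[80:185,235:375]
cv2.imwrite("pics/scene0z.png",cv2.resize(p,None,fx=5,fy=5,interpolation=cv2.INTER_CUBIC))
c=cam("top");print(ray(c,0,0)[0])
E
```

```text
[0.41369619 0.13398289 0.98694921]
```

View pics/top0z.png

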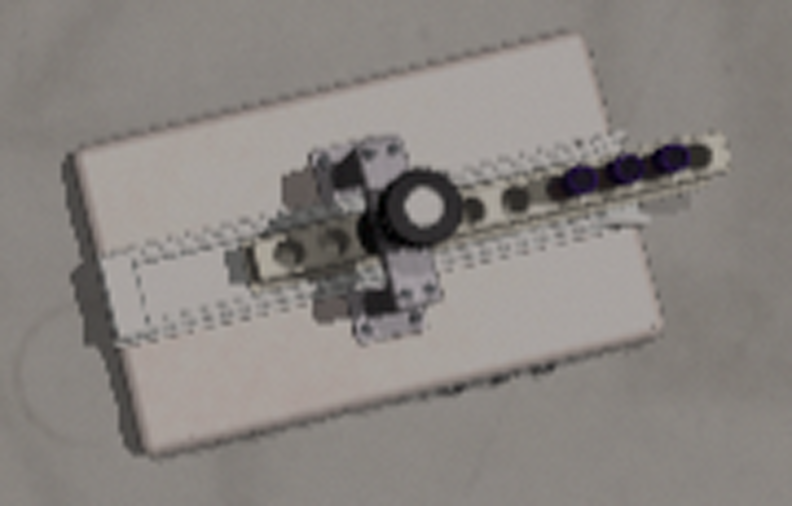

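View pics/scene0z.png

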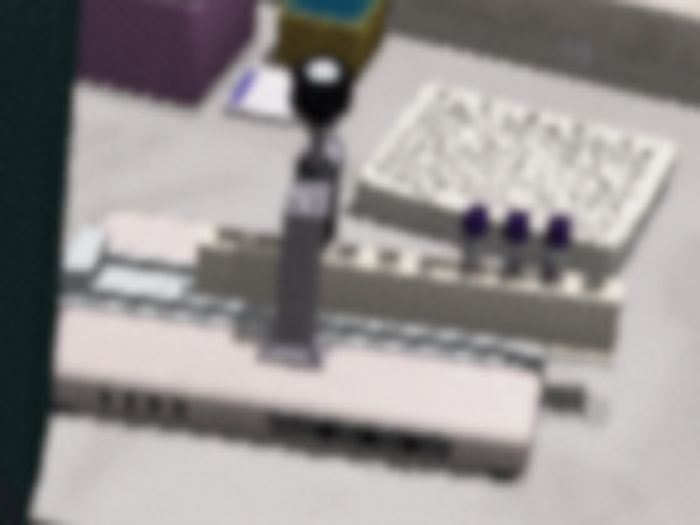

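Run:
```python
from h import *
c=cam("top")
z=lambda x,y,h: onz(c,(x+.5)/4.4-.5+240,(y+.5)/4.4-.5+140,h)
C=[z(78,150,.036),z(580,33,.036),z(660,330,.036),z(150,455,.036)]
for p in C: print(np.round(p,4))
m=np.mean(C,axis=0);print("centre",m)
e=[C[0]-C[1],C[3]-C[2]]; print([ (np.linalg.norm(v),np.degrees(np.arctan2(v[1],v[0]))) for v in e])
e=[C[1]-C[2],C[0]-C[3]]; print([ (np.linalg.norm(v),np.degrees(np.arctan2(v[1],v[0]))) for v in e])
for h in (.198,.21): print("knob",z(424,205,h))
A=[(582,180),(627,168),(672,156)]
for a in A: print("tube",z(*a,.13))
for a in [(250,240),(260,280),(722,135),(730,162)]: print("rack",z(*a,.086))
```

```text
[0.5487 0.1493 0.036 ]
[ 0.6143 -0.1328  0.036 ]
[ 0.4477 -0.1717  0.036 ]
[0.379  0.1096 0.036 ]
centre [ 0.49741406 -0.01141501  0.036     ]
[(np.float64(0.2895933873377082), np.float64(103.0994857856652)), (np.float64(0.2895903320989389), np.float64(103.7188764291833))]
[(np.float64(0.17110313572123872), np.float64(13.153014487435302)), (np.float64(0.1742336819653463), np.float64(13.15862188808046))]
knob [ 0.49961626 -0.01329302  0.198     ]
knob [ 0.49830941 -0.01105293  0.21      ]
tube [ 0.5194992  -0.10520811  0.13      ]
tube [ 0.52551912 -0.12783739  0.13      ]
tube [ 0.53154093 -0.1504738   0.13      ]
rack [0.49339371 0.05765212 0.086     ]
rack [0.47224277 0.05261172 0.086     ]
rack [ 0.54871606 -0.19168548  0.086     ]
rack [ 0.53432722 -0.19532681  0.086     ]
```

>>> {"op": "step_arm", "data": {
  "commands": [
    {"xyz":[0.312,0.255,0.03],"twist":[0,0,77.5]},
    {"xyz":[0.312,0.255,0.03],"twist":[0,0,77.5]},
    {"xyz":[0.312,0.255,0.03],"twist":[0,0,77.5]},
    {"xyz":[0.312,0.255,0.03],"twist":[0,0,77.5]},
    {"xyz":[0.312,0.255,0.03],"twist":[0,0,77.5]},
    {"xyz":[0.312,0.255,0.03],"twist":[0,0,77.5]},
    {"xyz":[0.312,0.255,0.03],"twist":[0,0,77.5]},
    {"xyz":[0.312,0.255,0.03],"twist":[0,0,77.5]},
    {"xyz":[0.312,0.255,0.03],"twist":[0,0,77.5]},
    {"xyz":[0.312,0.255,0.03],"twist":[0,0,77.5]},
    {"xyz":[0.312,0.255,0.03],"twist":[0,0,77.5]},
    {"xyz":[0.312,0.255,0.03],"twist":[0,0,77.5]}
  ],
  "fingers": 255
}}

```text
time: 1.1
tool_pos: [0.5526, -0.2384, 0.2425]
ee_rot: [-1.57, 0.001, 0.238]
wrist_force: [-0.4, 0.3, -0.4]
width: 0.0173
```

Run:
```python
from h import *
o=robot.get_obs();print({k:np.round(v,4) for k,v in o.items()})
c=cam("wrist");p,d=robot.snapshot("wrist"); cv2.imwrite("pics/w1.png",p[...,::-1]);np.save("pics/w1.npy",d)
import pickle;pickle.dump(c,open("pics/w1.pkl","wb"));print(ray(c,256,192),c["fx"])
```

```text
{'time': np.float64(1.1), 'joint_positions': array([-5.0140e-01,  2.0170e-01,  1.1847e+00, -1.0000e-04,  1.7568e+00,
       -7.3900e-01]), 'qvel': array([-0.0434, -0.0185,  0.0198, -0.0106,  0.0003,  0.1357]), 'joint_torque': array([  1.0935, -38.8794, -30.6632,   0.1893,   0.0412,  -0.7175]), 'tool_pos': array([ 0.5526, -0.2384,  0.2425]), 'ee_rot': array([-1.5697e+00,  1.2000e-03,  2.3760e-01]), 'wrist_force': array([-0.3705,  0.2785, -0.387 ]), 'wrist_torque': array([-0.0964, -0.0847, -0.0449]), 'width': np.float64(0.0173)}
(array([ 0.53667136, -0.16967478,  0.41303674]), array([ 0.06599075, -0.25296508, -0.96544661])) 294.1668237553991
```

View pics/w1.png

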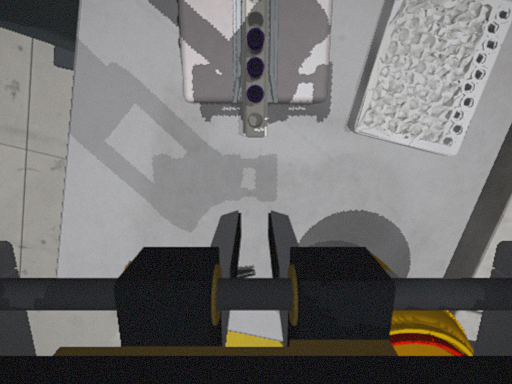

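Run:
```python
from h import *
p=cv2.imread("pics/w1.png")[0:150,170:340]
cv2.imwrite("pics/w1z.png",cv2.resize(p,None,fx=4,fy=4,interpolation=cv2.INTER_CUBIC))
```

```text
(no output)
```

View pics/w1z.png

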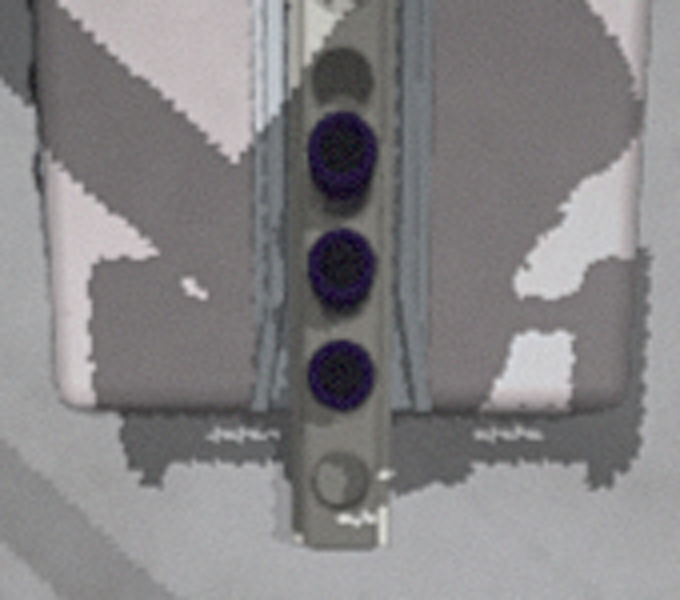

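Run:
```python
from h import *
import pickle
c=pickle.load(open("pics/w1.pkl","rb"))
z=lambda x,y,h: onz(c,(x+.5)/4-.5+170,(y+.5)/4-.5,h)
print("tail",z(341,546,.086),z(303,546,.086),z(382,546,.086))
for a in [(342,147),(342,262),(341,372)]: print("tube",z(*a,.13))
a,b=z(48,300,.036),z(628,300,.036); print(a,b,(a+b)/2,np.linalg.norm(a-b), np.degrees(np.arctan2(*(b-a)[1::-1])))
print("edge",z(150,410,.036),z(550,410,.036))
for y in(20,350): # rack edges, channel
    a,b=z(258,y,.05),z(425,y,.05);print("chan",(a+b)/2)
```

```text
tail [ 0.54279283 -0.19384151  0.086     ] [ 0.5326424  -0.19629462  0.086     ] [ 0.55374345 -0.19119502  0.086     ]
tube [ 0.52175871 -0.1062018   0.13      ]
tube [ 0.5273286  -0.12918042  0.13      ]
tube [ 0.53266859 -0.15218563  0.13      ]
[ 0.44049271 -0.14696435  0.036     ] [ 0.61059883 -0.10590947  0.036     ] [ 0.52554577 -0.12643691  0.036     ] 0.17499027522774172 13.568773727398321
edge [ 0.47672265 -0.17107432  0.036     ] [ 0.5965844  -0.14212884  0.036     ]
chan [ 0.5098687 -0.0571927  0.05     ]
chan [ 0.53022676 -0.14121917  0.05      ]
```

>>> {"op": "step_arm", "data": {
  "commands": [
    {"xyz":[0.002,0,-0.035],"twist":[0,0,0]},
    {"xyz":[0.002,0,-0.07],"twist":[0,0,0]},
    {"xyz":[0.002,0,-0.105],"twist":[0,0,0]},
    {"xyz":[0.002,0,-0.14],"twist":[0,0,0]},
    {"xyz":[0.002,0,-0.16],"twist":[0,0,0]},
    {"xyz":[0.002,0,-0.175],"twist":[0,0,0]},
    {"xyz":[0.002,0,-0.175],"twist":[0,0,0]},
    {"xyz":[0.002,0,-0.175],"twist":[0,0,0]}
  ]
}}

```text
time: 1.82
tool_pos: [0.5522, -0.2406, 0.0676]
ee_rot: [-1.569, 0.002, 0.229]
wrist_force: [-0.2, 0.5, 0.6]
width: 0.0005
```

Run:
```python
from h import *
o=robot.get_obs();print({k:np.round(v,4) for k,v in o.items()})
c=cam("wrist");p,d=robot.snapshot("wrist"); cv2.imwrite("pics/w2.png",p[...,::-1])
```

```text
{'time': np.float64(1.8167), 'joint_positions': array([-5.0490e-01,  2.7420e-01,  1.4474e+00, -1.0000e-04,  1.4225e+00,
       -7.3420e-01]), 'qvel': array([ 0.0085, -0.026 , -0.0531,  0.0002, -0.0004, -0.0081]), 'joint_torque': array([ 1.51000e-02, -3.86689e+01, -2.71880e+01,  4.17000e-02,
        9.44000e-02,  1.12000e-02]), 'tool_pos': array([ 0.5522, -0.2406,  0.0676]), 'ee_rot': array([-1.5692,  0.0019,  0.2293]), 'wrist_force': array([-0.1778,  0.5359,  0.6468]), 'wrist_torque': array([-0.0168, -0.1117, -0.0011]), 'width': np.float64(0.0005)}
```

View pics/w2.png

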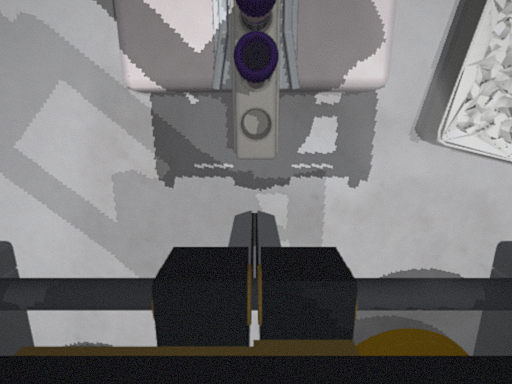

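>>> {"op": "step_arm", "data": {
  "commands": [
    {"xyz":[-0.0023,0.0097,0],"twist":[0,0,0.3]},
    {"xyz":[-0.0047,0.0195,0],"twist":[0,0,0.3]},
    {"xyz":[-0.007,0.0292,0],"twist":[0,0,0.3]},
    {"xyz":[-0.0077,0.0321,0],"twist":[0,0,0.3]},
    {"xyz":[-0.0084,0.035,0],"twist":[0,0,0.3]},
    {"xyz":[-0.0091,0.0379,0],"twist":[0,0,0.3]},
    {"xyz":[-0.0098,0.0408,0],"twist":[0,0,0.3]},
    {"xyz":[-0.0105,0.0438,0],"twist":[0,0,0.3]}
  ]
}}

```text
time: 2.53
tool_pos: [0.5437, -0.1968, 0.0692]
ee_rot: [-1.573, -0.001, 0.238]
wrist_force: [-0.3, -2.4, 2.5]
width: 0.0004
```

>>> {"op": "step_arm", "data": {
  "commands": [
    {"xyz":[-0.0005,0.0019,0],"twist":[0,0,0]},
    {"xyz":[-0.0009,0.0039,0],"twist":[0,0,0]},
    {"xyz":[-0.0014,0.0058,0],"twist":[0,0,0]},
    {"xyz":[-0.0019,0.0078,0],"twist":[0,0,0]},
    {"xyz":[-0.0023,0.0097,0],"twist":[0,0,0]}
  ]
}}

```text
time: 2.95
tool_pos: [0.5408, -0.1865, 0.0685]
ee_rot: [-1.571, -0.0, 0.238]
wrist_force: [0.4, -2.6, 0.7]
width: 0.0006
```

Run:
```python
from h import *
c=cam("wrist");p,d=robot.snapshot("wrist"); cv2.imwrite("pics/w3.png",p[...,::-1])
o=robot.get_obs();print({k:np.round(v,4) for k,v in o.items()})
p,d=robot.snapshot("top"); cv2.imwrite("pics/top3.png",cv2.resize(p[140:255,240:420,::-1],None,fx=4.4,fy=4.4,interpolation=cv2.INTER_CUBIC))
```

```text
{'time': np.float64(3.0), 'joint_positions': array([-4.3080e-01,  2.0740e-01,  1.5274e+00,  3.0000e-04,  1.4072e+00,
       -6.6890e-01]), 'qvel': array([-0.0031,  0.0035, -0.0019,  0.0031,  0.0017, -0.0078]), 'joint_torque': array([ 5.32300e-01, -3.61564e+01, -2.73086e+01,  4.23000e-01,
        4.01700e-01,  1.40000e-03]), 'tool_pos': array([ 0.5407, -0.1861,  0.0684]), 'ee_rot': array([-1.5703e+00,  1.0000e-04,  2.3800e-01]), 'wrist_force': array([-0.2597, -2.1539,  1.4615]), 'wrist_torque': array([-0.3453, -0.2111, -0.0158]), 'width': np.float64(0.0002)}
```

View pics/w3.png

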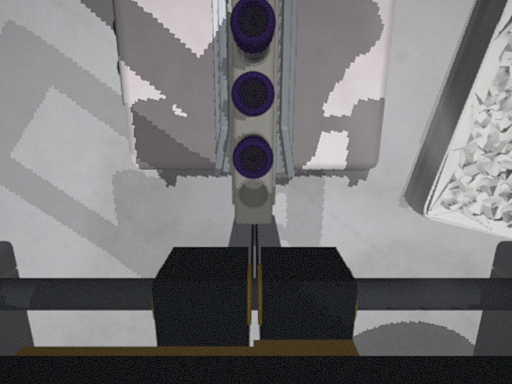

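View pics/top3.png

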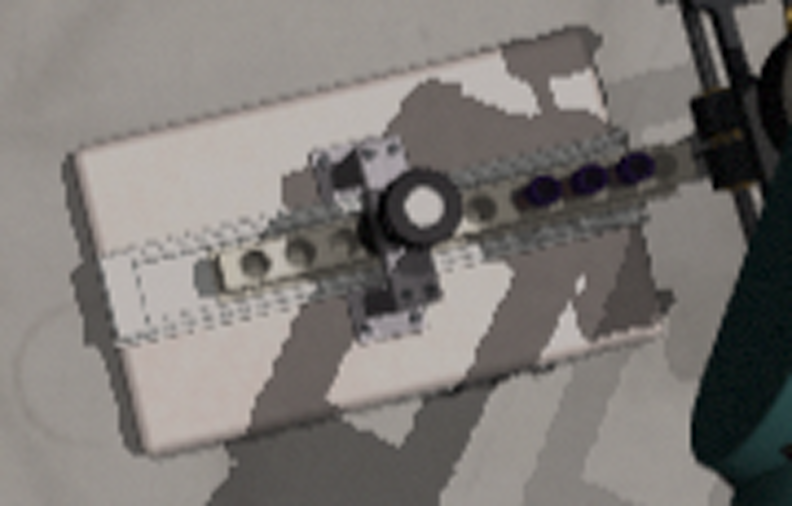

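>>> {"op": "step_arm", "data": {
  "commands": [
    {"xyz":[-0.0006,0.0024,0],"twist":[0,0,0]},
    {"xyz":[-0.0012,0.0049,0],"twist":[0,0,0]},
    {"xyz":[-0.0018,0.0073,0],"twist":[0,0,0]},
    {"xyz":[-0.0023,0.0097,0],"twist":[0,0,0]},
    {"xyz":[-0.0029,0.0122,0],"twist":[0,0,0]},
    {"xyz":[-0.0035,0.0146,0],"twist":[0,0,0]},
    {"xyz":[-0.0041,0.017,0],"twist":[0,0,0]},
    {"xyz":[-0.0047,0.0194,0],"twist":[0,0,0]},
    {"xyz":[-0.0053,0.0219,0],"twist":[0,0,0]},
    {"xyz":[-0.0058,0.0243,0],"twist":[0,0,0]},
    {"xyz":[-0.0064,0.0267,0],"twist":[0,0,0]},
    {"xyz":[-0.007,0.0292,0],"twist":[0,0,0]}
  ]
}}

```text
time: 4.05
tool_pos: [0.5336, -0.157, 0.0683]
ee_rot: [-1.57, 0.0, 0.238]
wrist_force: [-0.4, -0.6, 0.3]
width: 0.0005
```

Run:
```python
from h import *
p,d=robot.snapshot("top"); cv2.imwrite("pics/top4.png",cv2.resize(p[140:255,240:420,::-1],None,fx=4.4,fy=4.4,interpolation=cv2.INTER_CUBIC))
o=robot.get_obs();print({k:np.round(v,4) for k,v in o.items()})
```

```text
{'time': np.float64(4.1), 'joint_positions': array([-3.8770e-01,  1.7420e-01,  1.5667e+00,  6.0000e-04,  1.4015e+00,
       -6.2600e-01]), 'qvel': array([-0.0048,  0.0042, -0.004 ,  0.0049,  0.0041, -0.0088]), 'joint_torque': array([ 1.46000e-02, -3.55448e+01, -2.83965e+01,  1.40500e-01,
        1.07700e-01,  9.20000e-03]), 'tool_pos': array([ 0.5335, -0.1565,  0.0683]), 'ee_rot': array([-1.5699e+00,  3.0000e-04,  2.3820e-01]), 'wrist_force': array([ 0.0155, -0.3948,  0.2351]), 'wrist_torque': array([ 0.0051, -0.0732, -0.012 ]), 'width': np.float64(0.0004)}
```

View pics/top4.png

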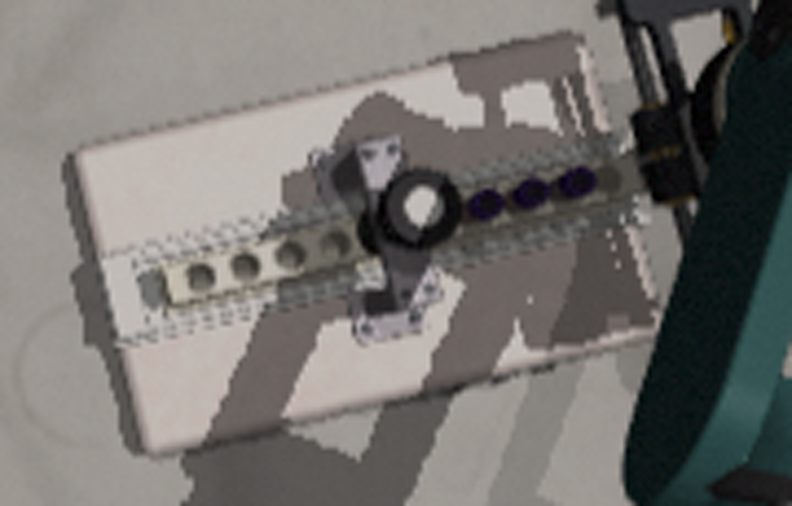

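>>> {"op": "step_arm", "data": {
  "commands": [
    {"xyz":[-0.0003,0.0012,0],"twist":[0,0,0]},
    {"xyz":[-0.0006,0.0024,0],"twist":[0,0,0]},
    {"xyz":[-0.0009,0.0036,0],"twist":[0,0,0]},
    {"xyz":[-0.0011,0.0046,0],"twist":[0,0,0]},
    {"xyz":[-0.0013,0.0056,0],"twist":[0,0,0]},
    {"xyz":[-0.0016,0.0066,0],"twist":[0,0,0]}
  ]
}}

```text
time: 4.6
tool_pos: [0.5322, -0.1507, 0.0685]
ee_rot: [-1.571, -0.0, 0.238]
wrist_force: [0.5, -0.3, -0.7]
width: 0.0005
```

>>> {"op": "step_arm", "data": {
  "commands": [
    {"xyz":[-0.0002,0.0007,0],"twist":[0,0,0]},
    {"xyz":[-0.0003,0.0014,0],"twist":[0,0,0]}
  ]
}}

```text
time: 4.77
tool_pos: [0.5319, -0.1493, 0.0685]
ee_rot: [-1.571, -0.0, 0.238]
wrist_force: [1.1, -0.1, -0.6]
width: 0.0001
```

>>> {"op": "step_arm", "data": {
  "commands": [
    {"xyz":[-0.0002,0.0007,0],"twist":[0,0,0]},
    {"xyz":[-0.0003,0.0014,0],"twist":[0,0,0]}
  ]
}}

```text
time: 4.93
tool_pos: [0.5316, -0.1479, 0.0685]
ee_rot: [-1.571, -0.0, 0.238]
wrist_force: [0.1, -0.5, -0.7]
width: 0.0006
```

>>> {"op": "step_arm", "data": {
  "commands": [
    {"xyz":[-0.0002,0.0007,0],"twist":[0,0,0]},
    {"xyz":[-0.0003,0.0014,0],"twist":[0,0,0]}
  ]
}}

```text
time: 5.1
tool_pos: [0.5313, -0.1465, 0.0685]
ee_rot: [-1.571, -0.0, 0.238]
wrist_force: [0.2, -1.1, -0.2]
width: 0.0004
```

Run:
```python
from h import *
p,d=robot.snapshot("top"); cv2.imwrite("pics/top5.png",cv2.resize(p[140:255,240:420,::-1],None,fx=4.4,fy=4.4,interpolation=cv2.INTER_CUBIC))
p,d=robot.snapshot("wrist"); cv2.imwrite("pics/w5.png",cv2.resize(p[100:300,170:340,::-1],None,fx=3,fy=3,interpolation=cv2.INTER_CUBIC))
o=robot.get_obs();print({k:np.round(v,4) for k,v in o.items()})
```

```text
{'time': np.float64(5.2), 'joint_positions': array([-3.7190e-01,  1.6310e-01,  1.5792e+00,  2.0000e-04,  1.3995e+00,
       -6.0990e-01]), 'qvel': array([-0.0007,  0.0016, -0.0021,  0.0021,  0.0009, -0.0004]), 'joint_torque': array([ 2.36100e-01, -3.54136e+01, -2.83137e+01,  1.78200e-01,
        1.19600e-01,  8.30000e-03]), 'tool_pos': array([ 0.5313, -0.1464,  0.0685]), 'ee_rot': array([-1.5705e+00, -1.0000e-04,  2.3800e-01]), 'wrist_force': array([ 0.6112, -0.1939, -0.2215]), 'wrist_torque': array([-0.0627, -0.0369, -0.028 ]), 'width': np.float64(0.0006)}
```

View pics/top5.png

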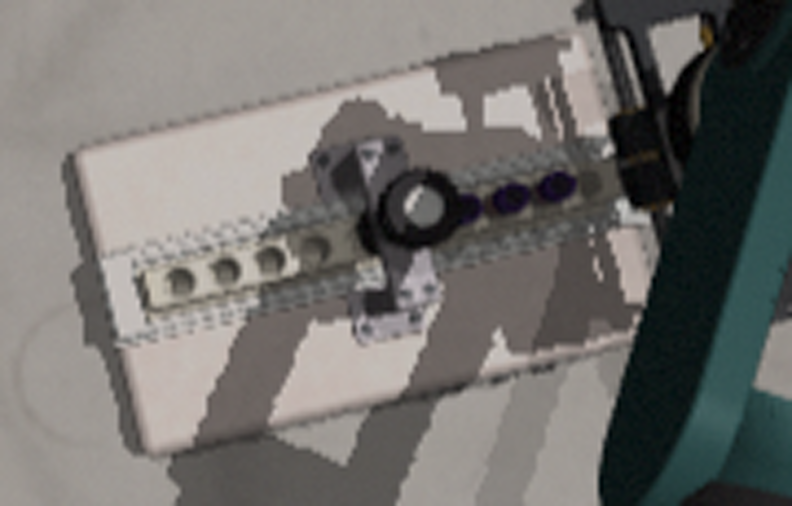

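View pics/w5.png

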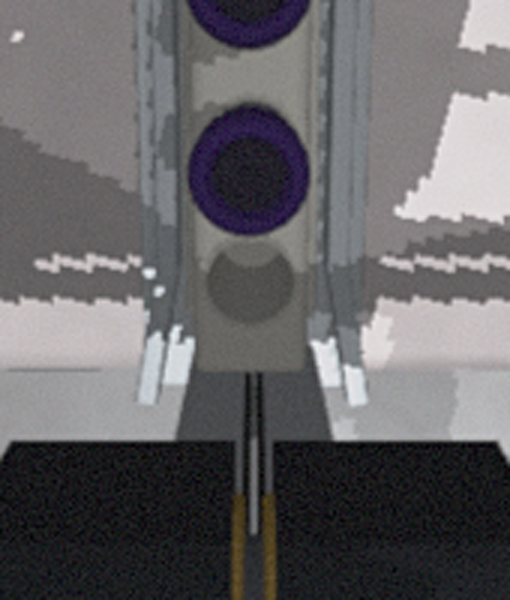

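>>> {"op": "step_arm", "data": {
  "commands": [
    {"xyz":[-0.0002,0.0007,0],"twist":[0,0,0]},
    {"xyz":[-0.0003,0.0014,0],"twist":[0,0,0]}
  ]
}}

```text
time: 5.37
tool_pos: [0.5312, -0.1459, 0.0687]
ee_rot: [-1.573, -0.0, 0.238]
wrist_force: [0.9, -3.6, -0.3]
width: 0.0005
```

>>> {"op": "step_arm", "data": {
  "commands": [
    {"xyz":[-0.0002,0.0007,0],"twist":[0,0,0]},
    {"xyz":[-0.0003,0.0014,0],"twist":[0,0,0]}
  ]
}}

```text
time: 5.53
tool_pos: [0.5315, -0.1458, 0.0692]
ee_rot: [-1.576, -0.001, 0.238]
wrist_force: [1.3, -7.0, -0.0]
width: 0.0008
```

>>> {"op": "step_arm", "data": {
  "commands": [
    {"xyz":[-0.0001,0.0005,0],"twist":[0,0,0]},
    {"xyz":[-0.0002,0.001,0],"twist":[0,0,0]}
  ]
}}

```text
time: 5.7
tool_pos: [0.5317, -0.1457, 0.0696]
ee_rot: [-1.577, -0.002, 0.237]
wrist_force: [1.3, -8.2, 0.1]
width: 0.0003
```

>>> {"op": "step_arm", "data": {
  "commands": [
    {"xyz":[0.001,-0.004,0],"twist":[0,0,0]},
    {"xyz":[0.0035,-0.0146,0],"twist":[0,0,0]},
    {"xyz":[0.007,-0.0292,0],"twist":[0,0,0]},
    {"xyz":[0.007,-0.0292,0.04],"twist":[0,0,0]},
    {"xyz":[0.007,-0.0292,0.08],"twist":[0,0,0]},
    {"xyz":[0.007,-0.0292,0.12],"twist":[0,0,0]},
    {"xyz":[0.007,-0.0292,0.16],"twist":[0,0,0]},
    {"xyz":[0.007,-0.0292,0.2],"twist":[0,0,0]},
    {"xyz":[0.007,-0.0292,0.22],"twist":[0,0,0]},
    {"xyz":[0.007,-0.0292,0.22],"twist":[0,0,0]}
  ]
}}

```text
time: 6.53
tool_pos: [0.5396, -0.1736, 0.2957]
ee_rot: [-1.578, -0.01, 0.238]
wrist_force: [0.4, -0.1, 0.5]
width: 0.0006
```

Run:
```python
from h import *
import pickle
p,d=robot.snapshot("top"); cv2.imwrite("pics/top6.png",cv2.resize(p[140:255,240:420,::-1],None,fx=4.4,fy=4.4,interpolation=cv2.INTER_CUBIC))
c=cam("wrist");pickle.dump(c,open("pics/w6.pkl","wb"))
p,d=robot.snapshot("wrist"); cv2.imwrite("pics/w6.png",p[...,::-1]);np.save("pics/w6.npy",d)
o=robot.get_obs();print({k:np.round(v,4) for k,v in o.items()})
```

```text
{'time': np.float64(6.6333), 'joint_positions': array([-4.1130e-01,  1.1810e-01,  1.1891e+00,  4.0000e-04,  1.8332e+00,
       -6.4860e-01]), 'qvel': array([ 0.0029,  0.0248,  0.0723, -0.0022, -0.0039,  0.0019]), 'joint_torque': array([ 6.64000e-02, -3.75221e+01, -3.21604e+01,  5.74000e-02,
        9.03000e-02, -3.80000e-03]), 'tool_pos': array([ 0.5379, -0.1727,  0.2889]), 'ee_rot': array([-1.5713e+00, -1.2000e-03,  2.3740e-01]), 'wrist_force': array([-0.5552, -0.0536,  0.5061]), 'wrist_torque': array([-0.0411, -0.1365, -0.0201]), 'width': np.float64(0.0004)}
```

View pics/top6.png

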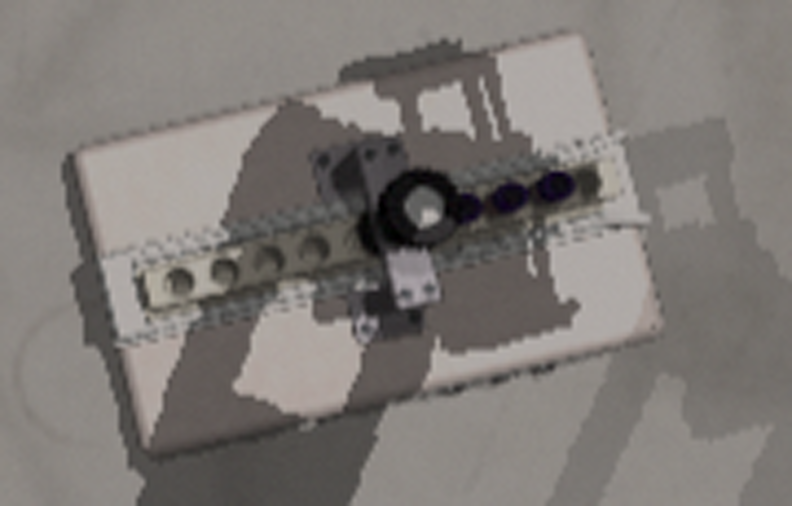

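View pics/w6.png

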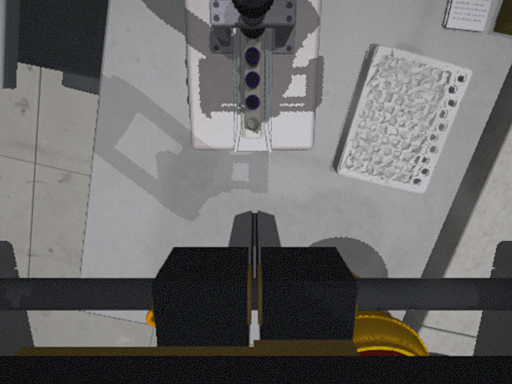

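>>> {"op": "step_arm", "data": {
  "commands": [
    {"xyz":[-0.01,0.04,0],"twist":[0,0,7]},
    {"xyz":[-0.02,0.08,0],"twist":[0,0,14]},
    {"xyz":[-0.03,0.12,0],"twist":[0,0,21]},
    {"xyz":[-0.039,0.161,0],"twist":[0,0,28]},
    {"xyz":[-0.039,0.161,-0.01],"twist":[0,0,35]},
    {"xyz":[-0.039,0.161,-0.018],"twist":[0,0,42]},
    {"xyz":[-0.039,0.161,-0.018],"twist":[0,0,49]},
    {"xyz":[-0.039,0.161,-0.018],"twist":[0,0,55]},
    {"xyz":[-0.039,0.161,-0.018],"twist":[0,0,55]},
    {"xyz":[-0.039,0.161,-0.018],"twist":[0,0,55]},
    {"xyz":[-0.039,0.161,-0.018],"twist":[0,0,55]}
  ],
  "fingers": 0
}}

```text
time: 7.55
tool_pos: [0.4981, -0.0111, 0.2689]
ee_rot: [-1.568, 0.0, 1.195]
wrist_force: [-0.7, 0.8, -0.7]
width: 0.0706
```

Run:
```python
from h import *
import pickle
c=cam("wrist");pickle.dump(c,open("pics/w7.pkl","wb"))
p,d=robot.snapshot("wrist"); cv2.imwrite("pics/w7.png",p[...,::-1]);np.save("pics/w7.npy",d)
o=robot.get_obs();print({k:np.round(v,4) for k,v in o.items()})
c=cam("top")
z=lambda x,y,h: onz(c,(x+.5)/4.4-.5+240,(y+.5)/4.4-.5+140,h)
for a in [(463,207),(510,196),(556,184)]: print("tube",z(*a,.13))
for a in [(135,288),(590,184)]: print("rack ends",z(*a,.086))
```

```text
{'time': np.float64(7.6), 'joint_positions': array([-1.3630e-01, -3.0900e-02,  1.3820e+00,  2.0000e-04,  1.7925e+00,
       -1.3320e+00]), 'qvel': array([ 0.0003, -0.0069, -0.0103, -0.0007,  0.001 , -0.0081]), 'joint_torque': array([ 2.73000e-02, -2.88208e+01, -3.01381e+01,  5.80000e-03,
        8.50000e-02,  1.08000e-02]), 'tool_pos': array([ 0.4983, -0.0111,  0.2694]), 'ee_rot': array([-1.5688e+00,  3.0000e-04,  1.1957e+00]), 'wrist_force': array([-0.1705,  0.3876,  0.7904]), 'wrist_torque': array([-0.0519, -0.1313, -0.0048]), 'width': np.float64(0.0744)}
tube [ 0.5059771  -0.04545469  0.13      ]
tube [ 0.51148708 -0.06905716  0.13      ]
tube [ 0.51750433 -0.09217835  0.13      ]
rack ends [0.46807732 0.11841042 0.086     ]
rack ends [ 0.52279749 -0.12162024  0.086     ]
```

View pics/w7.png

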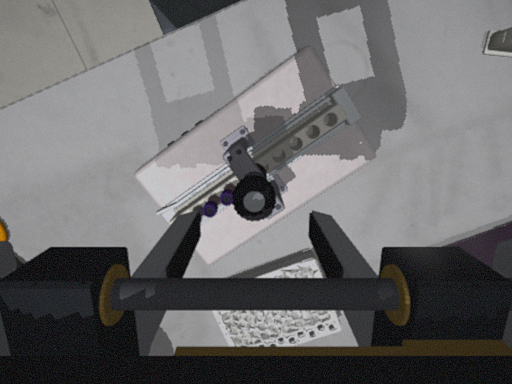

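Run:
```python
from h import *
import pickle
c=pickle.load(open("pics/w7.pkl","rb"));d=np.load("pics/w7.npy");p=cv2.imread("pics/w7.png")
cv2.imwrite("pics/w7z.png",cv2.resize(p[160:240,210:300],None,fx=7,fy=7,interpolation=cv2.INTER_CUBIC))
R=np.array(c["R"]);t=np.array(c["t"])
vv,uu=np.mgrid[160:240,215:300];D=d[160:240,215:300]
P=np.stack([(uu-c["cx"])/c["fx"]*D,(vv-c["cy"])/c["fy"]*D,D],-1).reshape(-1,3)
W=(P-t)@R
s=(W[:,2]>.17)&(W[:,2]<.24);print(s.sum(),np.percentile(W[s,2],[5,25,50,75,95]))
h=np.median(W[s&(W[:,2]>np.percentile(W[s,2],60)),2]);print(h)
k=s&(abs(W[:,2]-h)<.004);print(k.sum(),W[k].mean(0),W[k].min(0),W[k].max(0))
(x,y),r=cv2.minEnclosingCircle(W[k][:,:2].astype(np.float32));print(x,y,r)
# pad: look for points at 0.095-0.105
s=(W[:,2]>.086+.01)&(W[:,2]<.115);print(s.sum())
```

```text
1589 [0.19393605 0.20495826 0.20571684 0.20633    0.20703973]
0.20646698623700754
1403 [ 0.49843486 -0.01088983  0.20578269] [ 0.48082211 -0.02962622  0.20247647] [0.51793905 0.00696997 0.20841059]
0.49938058853149414 -0.011106643825769424 0.018736058846116066
128
```

View pics/w7z.png

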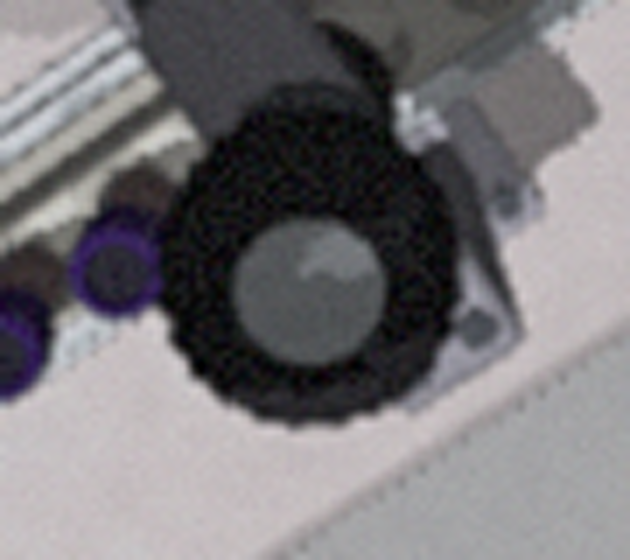

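>>> {"op": "step_arm", "data": {
  "commands": [
    {"xyz":[0.0007,0,-0.03],"twist":[0,0,0]},
    {"xyz":[0.0007,0,-0.055],"twist":[0,0,0]},
    {"xyz":[0.0007,0,-0.075],"twist":[0,0,0]},
    {"xyz":[0.0007,0,-0.086],"twist":[0,0,0]},
    {"xyz":[0.0007,0,-0.086],"twist":[0,0,0]},
    {"xyz":[0.0007,0,-0.086],"twist":[0,0,0]}
  ]
}}

```text
time: 8.1
tool_pos: [0.4992, -0.011, 0.1845]
ee_rot: [-1.57, 0.0, 1.197]
wrist_force: [0.5, 0.7, -0.6]
width: 0.0939
```

Run:
```python
from h import *
c=cam("wrist")
p,d=robot.snapshot("wrist"); cv2.imwrite("pics/w8.png",p[...,::-1])
o=robot.get_obs();print({k:np.round(v,4) for k,v in o.items()})
```

```text
{'time': np.float64(8.15), 'joint_positions': array([-1.3580e-01, -1.8800e-02,  1.5348e+00,  1.0000e-04,  1.6238e+00,
       -1.3330e+00]), 'qvel': array([ 0.001 , -0.0112, -0.0253, -0.0011, -0.0015, -0.0029]), 'joint_torque': array([-1.67000e-02, -2.82930e+01, -2.90287e+01,  1.80000e-03,
        9.17000e-02,  3.30000e-03]), 'tool_pos': array([ 0.4998, -0.0111,  0.1857]), 'ee_rot': array([-1.5725e+00, -5.0000e-04,  1.1972e+00]), 'wrist_force': array([ 0.7818, -0.6881,  0.2859]), 'wrist_torque': array([ 0.0417, -0.0749,  0.0183]), 'width': np.float64(0.0938)}
```

View pics/w8.png

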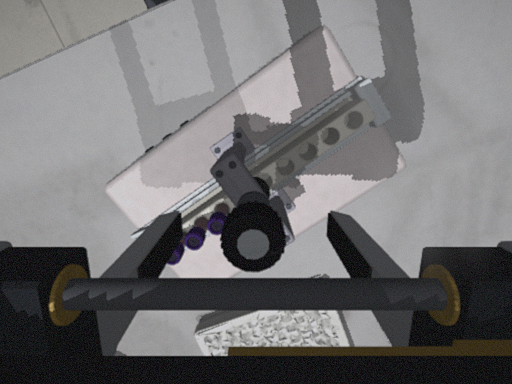

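>>> {"op": "step_arm", "data": {
  "commands": [
    {"xyz":[0,0,0],"twist":[0,0,0]},
    {"xyz":[0,0,0],"twist":[0,0,0]},
    {"xyz":[0,0,0],"twist":[0,0,0]},
    {"xyz":[0,0,0],"twist":[0,0,0]},
    {"xyz":[0,0,0],"twist":[0,0,0]},
    {"xyz":[0,0,0],"twist":[0,0,0]},
    {"xyz":[0,0,0],"twist":[0,0,0]},
    {"xyz":[0,0,0],"twist":[0,0,0]},
    {"xyz":[0,0,0],"twist":[0,0,0]},
    {"xyz":[0,0,0],"twist":[0,0,0]},
    {"xyz":[0,0,0],"twist":[0,0,0]},
    {"xyz":[0,0,0],"twist":[0,0,0]}
  ],
  "fingers": 255
}}

```text
time: 9.15
tool_pos: [0.499, -0.0116, 0.1845]
ee_rot: [-1.571, 0.001, 1.197]
wrist_force: [-1.3, -3.6, 0.4]
width: 0.0353
```

```bash
cat > st.py <<'E'
from h import *
o=robot.get_obs()
for k in("time","tool_pos","ee_rot","wrist_force","wrist_torque","width"):print(k,np.round(o[k],4))
print(np.round(o["joint_positions"],3),np.round(o["joint_torque"][5],3))
E
python3 st.py
```

```text
time 9.15
tool_pos [ 0.499  -0.0116  0.1845]
ee_rot [-1.5707e+00  1.2000e-03  1.1974e+00]
wrist_force [-1.2521 -3.5563  0.4317]
wrist_torque [-0.5158  0.1107  0.0205]
width 0.0353
[-1.360e-01 -1.900e-02  1.537e+00 -1.000e-03  1.624e+00 -1.333e+00] 0.007
```

>>> {"op": "step_arm", "data": {
  "commands": [
    {"xyz":[-0.0003,-0.0006,-0.0003],"twist":[0,0,-2]},
    {"xyz":[-0.0003,-0.0006,-0.0007],"twist":[0,0,-5]},
    {"xyz":[-0.0003,-0.0006,-0.0011],"twist":[0,0,-8]},
    {"xyz":[-0.0003,-0.0006,-0.0015],"twist":[0,0,-11]},
    {"xyz":[-0.0003,-0.0006,-0.0021],"twist":[0,0,-15]}
  ]
}}

```text
time: 9.57
tool_pos: [0.499, -0.0117, 0.1825]
ee_rot: [-1.571, -0.0, 0.934]
wrist_force: [-0.5, -1.1, 1.3]
width: 0.0359
```

```bash
python3 st.py
```

```text
time 9.5667
tool_pos [ 0.499  -0.0117  0.1825]
ee_rot [-1.571  -0.      0.9336]
wrist_force [-0.4829 -1.1157  1.2554]
wrist_torque [-0.2942  0.0104  0.2444]
width 0.0359
[-0.137 -0.018  1.541 -0.     1.619 -1.071] -0.601
```

>>> {"op": "step_arm", "data": {
  "commands": [
    {"xyz":[0,-0.0002,-0.0007],"twist":[0,0,-5]},
    {"xyz":[0,-0.0002,-0.0014],"twist":[0,0,-10]},
    {"xyz":[0,-0.0002,-0.0021],"twist":[0,0,-15]},
    {"xyz":[0,-0.0002,-0.0028],"twist":[0,0,-20]}
  ]
}}

```text
time: 9.9
tool_pos: [0.499, -0.0117, 0.1797]
ee_rot: [-1.571, -0.0, 0.583]
wrist_force: [-0.6, -1.6, 1.0]
width: 0.0357
```

```bash
python3 st.py;python3 - <<'E'
from h import *
p,d=robot.snapshot("wrist"); cv2.imwrite("pics/w9.png",p[...,::-1])
E
```

```text
time 9.9
tool_pos [ 0.499  -0.0117  0.1797]
ee_rot [-1.5708e+00 -3.0000e-04  5.8320e-01]
wrist_force [-0.6293 -1.624   0.9916]
wrist_torque [-0.272  -0.0698  0.1757]
width 0.0357
[-0.137 -0.018  1.545  0.     1.613 -0.72 ] -0.658
```

>>> {"op": "step_arm", "data": {
  "commands": [
    {"xyz":[0,0,-0.0004],"twist":[0,0,-3]},
    {"xyz":[0,0,-0.0008],"twist":[0,0,-6]},
    {"xyz":[0,0,-0.0011],"twist":[0,0,-8]}
  ]
}}

```text
time: 10.2
tool_pos: [0.499, -0.0117, 0.1786]
ee_rot: [-1.571, -0.0, 0.447]
wrist_force: [-0.8, -1.0, 0.2]
width: 0.0356
```

```bash
python3 st.py
```

```text
time 10.2
tool_pos [ 0.499  -0.0117  0.1786]
ee_rot [-1.5708e+00 -3.0000e-04  4.4740e-01]
wrist_force [-0.8135 -1.0022  0.1975]
wrist_torque [-0.2286 -0.017   0.1729]
width 0.0356
[-0.137 -0.017  1.547  0.     1.611 -0.585] -0.043
```

View pics/w9.png

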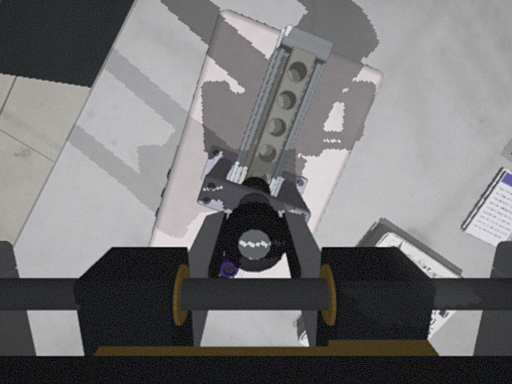

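```bash
cat > rd.py <<'E'
from h import *
import sys
n=int(sys.argv[1]);T=[];F=[];J=[]
for i in range(n):
    o=robot.get_obs();T.append(o["wrist_torque"][2]);F.append(o["wrist_force"]);J.append(o["joint_torque"][5])
    robot.snapshot("scene")
o=robot.get_obs()
print(np.round(o["time"],2),"tz",np.round(T,3),"mean",np.round(np.mean(T),3),"F",np.round(np.mean(F,0),2),"j6",np.round(J,3),"yaw",np.round(np.degrees(o["ee_rot"][2]),2),"pos",np.round(o["tool_pos"],4))
E
python3 rd.py 6
```

```text
10.5 tz [0.173 0.152 0.074 0.093 0.028 0.095] mean 0.103 F [-0.81 -1.2   0.74] j6 [-0.043  0.281  0.25   0.098  0.07   0.078] yaw 25.7 pos [ 0.499  -0.0117  0.1786]
```

>>> {"op": "step_arm", "data": {
  "commands": [
    {"xyz":[0,0,-0.00028],"twist":[0,0,-2]},
    {"xyz":[0,0,-0.00056],"twist":[0,0,-4]}
  ]
}}

```text
time: 10.67
tool_pos: [0.499, -0.0117, 0.178]
ee_rot: [-1.571, -0.0, 0.377]
wrist_force: [-0.1, -1.2, 0.8]
width: 0.0358
```

```bash
python3 rd.py 1
```

```text
10.72 tz [0.157] mean 0.157 F [-0.11 -1.22  0.84] j6 [-0.173] yaw 21.54 pos [ 0.499  -0.0117  0.178 ]
```

>>> {"op": "step_arm", "data": {
  "commands": [
    {"xyz":[0,0,-0.00028],"twist":[0,0,-2]}
  ]
}}

```text
time: 10.8
tool_pos: [0.499, -0.0117, 0.1778]
ee_rot: [-1.571, -0.0, 0.344]
wrist_force: [-0.5, -0.8, 0.7]
width: 0.0357
```

```bash
python3 rd.py 1
```

```text
10.85 tz [0.148] mean 0.148 F [-0.53 -0.84  0.72] j6 [-0.306] yaw 19.57 pos [ 0.499  -0.0117  0.1777]
```

>>> {"op": "step_arm", "data": {
  "commands": [
    {"xyz":[0,0,-0.00028],"twist":[0,0,-2]}
  ]
}}

```text
time: 10.93
tool_pos: [0.499, -0.0117, 0.1775]
ee_rot: [-1.571, -0.0, 0.309]
wrist_force: [0.6, -0.0, 0.8]
width: 0.0351
```

```bash
python3 rd.py 1
```

```text
10.98 tz [0.137] mean 0.137 F [ 0.56 -0.03  0.8 ] j6 [-0.312] yaw 17.59 pos [ 0.499  -0.0117  0.1775]
```

```bash
cat > q.py <<'E'
from h import *
o=robot.get_obs()
print(np.round(o["time"],3),"tz",np.round(o["wrist_torque"][2],3),"F",np.round(o["wrist_force"],2),"yaw",np.round(np.degrees(o["ee_rot"][2]),2),"z",np.round(o["tool_pos"][2],4),"qv6",np.round(o["qvel"][5],3))
E
echo
```

```text
(no output)
```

>>> {"op": "step_arm", "data": {
  "commands": [
    {"xyz":[0,0,-0.00028],"twist":[0,0,-2]}
  ]
}}

```text
time: 11.07
tool_pos: [0.499, -0.0117, 0.1772]
ee_rot: [-1.571, -0.0, 0.274]
wrist_force: [0.5, -0.8, 1.6]
width: 0.0355
```

```bash
python3 q.py
```

```text
11.067 tz 0.194 F [ 0.55 -0.84  1.55] yaw 15.72 z 0.1772 qv6 0.444
```

>>> {"op": "step_arm", "data": {
  "commands": [
    {"xyz":[0,0,-0.00028],"twist":[0,0,-2]}
  ]
}}

```text
time: 11.15
tool_pos: [0.4989, -0.0118, 0.1769]
ee_rot: [-1.571, -0.0, 0.238]
wrist_force: [-1.6, -0.6, 1.0]
width: 0.0357
```

```bash
python3 q.py
```

```text
11.15 tz 0.213 F [-1.65 -0.58  0.96] yaw 13.66 z 0.1769 qv6 0.417
```

>>> {"op": "step_arm", "data": {
  "commands": [
    {"xyz":[0,0,-0.00028],"twist":[0,0,-2]}
  ]
}}

```text
time: 11.23
tool_pos: [0.499, -0.0117, 0.1766]
ee_rot: [-1.571, -0.0, 0.204]
wrist_force: [-1.1, -0.7, 0.9]
width: 0.0354
```

```bash
python3 q.py
```

```text
11.233 tz 0.23 F [-1.05 -0.73  0.87] yaw 11.66 z 0.1766 qv6 0.415
```

>>> {"op": "step_arm", "data": {
  "commands": [
    {"xyz":[0,0,-0.00028],"twist":[0,0,-2]}
  ]
}}

```text
time: 11.32
tool_pos: [0.499, -0.0117, 0.1764]
ee_rot: [-1.571, -0.0, 0.169]
wrist_force: [-0.0, -1.1, 0.7]
width: 0.0352
```

```bash
python3 q.py
```

```text
11.317 tz 0.213 F [-0.02 -1.08  0.67] yaw 9.66 z 0.1764 qv6 0.415
```

>>> {"op": "step_arm", "data": {
  "commands": [
    {"xyz":[0,0,-0.00028],"twist":[0,0,-2]}
  ]
}}

```text
time: 11.4
tool_pos: [0.499, -0.0118, 0.1761]
ee_rot: [-1.571, -0.0, 0.134]
wrist_force: [-0.7, -1.8, 0.9]
width: 0.0355
```

```bash
python3 q.py
```

```text
11.4 tz 0.198 F [-0.68 -1.76  0.9 ] yaw 7.66 z 0.1761 qv6 0.414
```

>>> {"op": "step_arm", "data": {
  "commands": [
    {"xyz":[0,0,-0.00028],"twist":[0,0,-2]}
  ]
}}

```text
time: 11.48
tool_pos: [0.499, -0.0118, 0.1758]
ee_rot: [-1.571, -0.0, 0.099]
wrist_force: [0.1, -1.0, 1.9]
width: 0.0355
```

```bash
python3 q.py
```

```text
11.483 tz 0.215 F [ 0.09 -0.99  1.89] yaw 5.67 z 0.1758 qv6 0.414
```

>>> {"op": "step_arm", "data": {
  "commands": [
    {"xyz":[0,0,-0.00028],"twist":[0,0,-2]}
  ]
}}

```text
time: 11.57
tool_pos: [0.499, -0.0118, 0.1755]
ee_rot: [-1.571, -0.0, 0.064]
wrist_force: [0.2, -1.6, 0.8]
width: 0.0356
```

```bash
python3 q.py
```

```text
11.567 tz 0.205 F [ 0.18 -1.56  0.79] yaw 3.66 z 0.1755 qv6 0.414
```

>>> {"op": "step_arm", "data": {
  "commands": [
    {"xyz":[0,0,-0.00028],"twist":[0,0,-2]}
  ]
}}

```text
time: 11.65
tool_pos: [0.499, -0.0118, 0.1753]
ee_rot: [-1.571, -0.0, 0.029]
wrist_force: [-0.6, -0.7, 0.6]
width: 0.0353
```

```bash
python3 q.py
```

```text
11.65 tz 0.192 F [-0.62 -0.66  0.56] yaw 1.66 z 0.1753 qv6 0.414
```

>>> {"op": "step_arm", "data": {
  "commands": [
    {"xyz":[0,0,-0.00028],"twist":[0,0,-2]}
  ]
}}

```text
time: 11.73
tool_pos: [0.499, -0.0118, 0.175]
ee_rot: [-1.571, -0.0, -0.006]
wrist_force: [-1.2, -1.3, 1.3]
width: 0.0357
```

```bash
python3 q.py
```

```text
11.733 tz 0.211 F [-1.19 -1.28  1.27] yaw -0.33 z 0.175 qv6 0.413
```

>>> {"op": "step_arm", "data": {
  "commands": [
    {"xyz":[0,0,-0.00028],"twist":[0,0,-2]}
  ]
}}

```text
time: 11.82
tool_pos: [0.499, -0.0118, 0.1748]
ee_rot: [-1.571, -0.0, -0.041]
wrist_force: [-1.6, -2.5, 1.6]
width: 0.0359
```

```bash
python3 q.py
```

```text
11.817 tz 0.222 F [-1.55 -2.49  1.62] yaw -2.33 z 0.1748 qv6 0.415
```

>>> {"op": "step_arm", "data": {
  "commands": [
    {"xyz":[0,0,-0.00028],"twist":[0,0,-2]}
  ]
}}

```text
time: 11.9
tool_pos: [0.499, -0.0118, 0.1745]
ee_rot: [-1.571, -0.0, -0.076]
wrist_force: [-1.2, -0.4, 1.0]
width: 0.0355
```

```bash
python3 q.py
```

```text
11.9 tz 0.215 F [-1.17 -0.37  1.  ] yaw -4.33 z 0.1745 qv6 0.413
```

>>> {"op": "step_arm", "data": {
  "commands": [
    {"xyz":[0,0,-0.00028],"twist":[0,0,-2]}
  ]
}}

```text
time: 11.98
tool_pos: [0.499, -0.0118, 0.1743]
ee_rot: [-1.571, -0.0, -0.11]
wrist_force: [-1.0, -0.7, 1.6]
width: 0.0356
```

```bash
python3 q.py
```

```text
11.983 tz 0.275 F [-1.04 -0.66  1.58] yaw -6.32 z 0.1743 qv6 0.413
```

>>> {"op": "step_arm", "data": {
  "commands": [
    {"xyz":[0,0,-0.00028],"twist":[0,0,-2]}
  ]
}}

```text
time: 12.07
tool_pos: [0.499, -0.0118, 0.1741]
ee_rot: [-1.571, -0.0, -0.145]
wrist_force: [-1.0, -0.4, 0.9]
width: 0.0351
```

```bash
python3 q.py
```

```text
12.067 tz 0.293 F [-1.   -0.44  0.88] yaw -8.32 z 0.1741 qv6 0.414
```

>>> {"op": "step_arm", "data": {
  "commands": [
    {"xyz":[0,0,0],"twist":[0,0,0]},
    {"xyz":[0,0,0],"twist":[0,0,0]},
    {"xyz":[0,0,0],"twist":[0,0,0]}
  ]
}}

```text
time: 12.32
tool_pos: [0.499, -0.0118, 0.174]
ee_rot: [-1.571, -0.0, -0.145]
wrist_force: [-1.3, -0.9, 2.3]
width: 0.0356
```

```bash
python3 q.py; python3 rd.py 6
```

```text
12.317 tz 0.227 F [-1.35 -0.88  2.32] yaw -8.28 z 0.174 qv6 0.008
12.62 tz [0.227 0.198 0.197 0.22  0.227 0.239] mean 0.218 F [-1.26 -1.    2.54] j6 [0.176 0.186 0.192 0.198 0.203 0.207] yaw -8.35 pos [ 0.499  -0.0118  0.174 ]
```

>>> {"op": "step_arm", "data": {
  "commands": [
    {"xyz":[0,0,0],"twist":[0,0,0]},
    {"xyz":[0,0,0],"twist":[0,0,0]},
    {"xyz":[0,0,0],"twist":[0,0,0]},
    {"xyz":[0,0,0],"twist":[0,0,0]},
    {"xyz":[0,0,0],"twist":[0,0,0]},
    {"xyz":[0,0,0],"twist":[0,0,0]},
    {"xyz":[0,0,0.02],"twist":[0,0,0]},
    {"xyz":[0,0,0.05],"twist":[0,0,0]},
    {"xyz":[0,0,0.09],"twist":[0,0,0]},
    {"xyz":[0,0,0.12],"twist":[0,0,0]},
    {"xyz":[0,0,0.12],"twist":[0,0,0]}
  ],
  "fingers": 0
}}

```text
time: 13.53
tool_pos: [0.5014, -0.012, 0.3018]
ee_rot: [-1.571, -0.014, -0.146]
wrist_force: [0.6, -1.0, 1.3]
width: 0.094
```

>>> {"op": "step_arm", "data": {
  "commands": [
    {"xyz":[0,-0.04,0],"twist":[0,0,0]},
    {"xyz":[0,-0.08,0],"twist":[0,0,0]},
    {"xyz":[0,-0.12,0],"twist":[0,0,0]},
    {"xyz":[0,-0.16,0],"twist":[0,0,0]},
    {"xyz":[0,-0.2,0],"twist":[0,0,0]},
    {"xyz":[0,-0.2,0],"twist":[0,0,0]},
    {"xyz":[0,-0.2,0],"twist":[0,0,0]}
  ]
}}

```text
time: 14.12
tool_pos: [0.4984, -0.2135, 0.2921]
ee_rot: [-1.57, 0.002, -0.15]
wrist_force: [0.1, 0.6, 0.7]
width: 0.0941
```

```bash
python3 q.py
python3 - <<'E'
from h import *
import pickle
p,d=robot.snapshot("top"); cv2.imwrite("pics/top10.png",cv2.resize(p[140:255,240:420,::-1],None,fx=4.4,fy=4.4,interpolation=cv2.INTER_CUBIC))
p,d=robot.snapshot("scene"); cv2.imwrite("pics/scene10.png",cv2.resize(p[80:185,235:375,::-1],None,fx=5,fy=5,interpolation=cv2.INTER_CUBIC))
c=cam("wrist");p,d=robot.snapshot("wrist"); cv2.imwrite("pics/w10.png",p[...,::-1])
R=np.array(c["R"]);t=np.array(c["t"])
vv,uu=np.mgrid[0:384,0:512];P=np.stack([(uu-c["cx"])/c["fx"]*d,(vv-c["cy"])/c["fy"]*d,d],-1).reshape(-1,3)
W=(P-t)@R;s=(d.reshape(-1)>0)&(np.hypot(W[:,0]-.499,W[:,1]+.0115)<.015)&(W[:,2]>.17)&(W[:,2]<.23)
print("knob top",s.sum(),np.median(W[s,2]))
E
```

```text
14.117 tz -0.062 F [0.09 0.57 0.71] yaw -8.6 z 0.2921 qv6 0.005
knob top 0 nan
  return _methods._mean(a, axis=axis, dtype=dtype,
  ret = ret.dtype.type(ret / rcount)
```

View pics/top10.png

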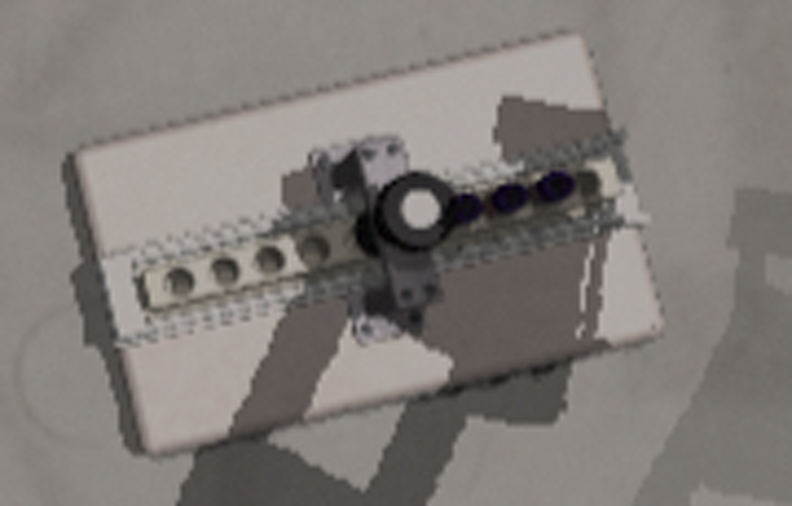

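View pics/scene10.png

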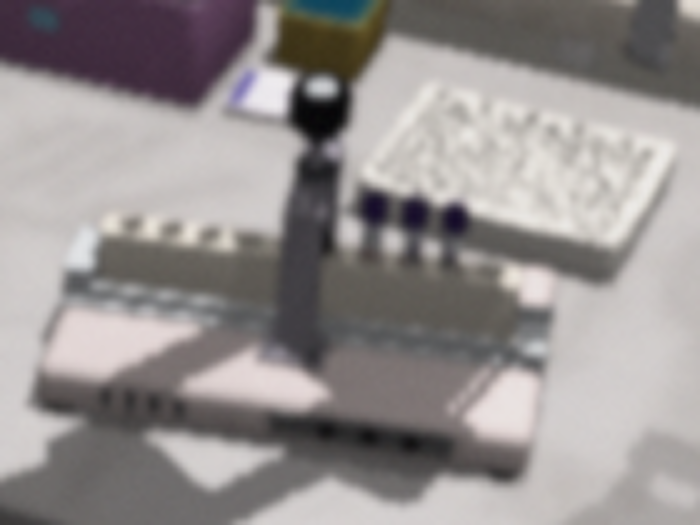

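View pics/w10.png

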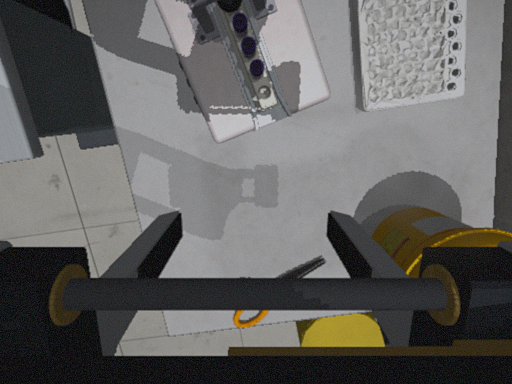

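```bash
python3 -c "
from bench import robot
print(robot.close_job())"
```

```text
the job is handed in; nothing more can be done
None
```

The rack is in against the end stop and the knob is turned down so the pad presses it with about 10 N. The job is handed in, about 14 s into the allowed 72 s.

- **Rack:** I pushed it about 57 mm on its end wall with closed fingers. It stopped moving while the push rose from about 2 N to 8 N, so I backed off. The last pictures show its leading end at the stop and the mixer in its original place.
- **Knob:** I turned it 77° clockwise, sinking about 10.5 mm with it; the vertical force at the grip stayed under 3 N. The turning torque held steady at about 0.21 N m, then rose to 0.275 and 0.293 N m over the last two 2° steps. From the torque fit, the pad force is about 10 N, with an uncertainty of about 2 N. The spring goes solid at 21 N.
- **After release:** the fingers opened and moved well clear, so the robot touches nothing.

Three checks are weaker than the rest:

- The torque while holding still was 0.22 N m, against about 0.1 N m before contact. That confirms contact but does not measure the pad force, and taken alone it could mean slightly more than 10 N.
- My last depth check of the knob's height failed because the knob was cut off in the wrist picture. The height worked out from the arm's position, about 183.5 mm, fits the expected 180 to 185 mm.
- I did not take a close-up of the dropper or pen at the end; the arm never went near them.

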